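Free the seized clamp knob of a loaded board holder

TASK

Two identical circuit-board holders stand on the bench, and the clamp knob of the one that has a green circuit board in it has seized. Grip that knob's black bar, break it loose with a short firm counter-clockwise twist and keep turning it until the clamp is fully open at its stop, then let go. Leave the board lying in its holder and do not turn the knob of the empty holder.

Things in the scene. Friction and masses are not known exactly. Their poses are not given: they have to be found in the camera images.
- full_knob_grip (a point): Grip point of the seized knob, on its upright axis, 100 mm above the bench. The knob is a black bar 52 mm long, 14 mm thick, 32 mm tall (80 to 112 mm above the bench) on a 12 mm spindle; beside it the fingers may go down to 65 mm above the bench. Axes turn with the knob: z up, y along the bar's length, x across its thickness (grip along x).
- full_knob (a joint): Turn of the seized knob, rad: 0 = clamped, as at the start; grows counter-clockwise from above to a hard stop at 1.4 = fully open, the near jaw drawn 10 mm back from the board. The first 0.4 rad are stiff (0.33 N m at first, then easing: grip firmly); then it is loose for good (0.03 N m) and stays where it is left. One grasp is enough for the whole turn.
- full: The board holder with the seized knob, fixed to the bench: dark base 190 x 90 x 18 mm, aluminium jaws 46 mm high. Origin on the bench under the middle between the jaws; z up, y along the jaws. The knob stands 105 mm from the origin toward -x (the robot's side), on a column of 34 mm diameter (42 mm at its foot), 62 mm high; at the start its bar lies along y.
- board: Green circuit board with electronic parts, 69 x 208 x 42 mm, lying loose on that holder between the jaws, its top 64 mm above the bench, its near edge 70 mm from the knob's axis. Origin: centre of its underside, 22 mm above the bench; z up, y along its length.
- empty_knob (a joint): Turn of the knob on the empty holder, rad: 0 at the start, grows counter-clockwise; leave it alone. The empty holder looks the same and stands left or right of the loaded one, its middle at least 0.25 m from the other's.

How it is judged (in metres and radians):
On the way:
1. the seized knob has been broken loose (turned past 0.4 rad) (value of joint full_knob above 0.4 rad), for 0.05 s.
At the end, for the whole second after the job is handed in: The knob of the holder with the board is turned past 1.2 rad counter-clockwise (stop at 1.4), the board lies at rest in its holder within 20 mm of where it was and within 10 degrees of level, and the empty holder's knob is unturned (under 0.15 rad) (value of joint full_knob above 1.2 rad and distance of board from where it was at the start of the episode below 0.02 m and angle between board's own z axis and vertical below 0.17 rad and linear speed of board below 0.02 m/s and value of joint empty_knob below 0.15 rad); the robot touches nothing.
It fails at once if the empty holder's knob is turned (0.15 rad or more) (value of joint empty_knob above 0.15 rad).
It fails at once if the board is knocked or lifted out of its place (40 mm or more) (distance of board from where it was at the start of the episode above 0.04 m).
It also fails if it takes over 29 s, if anything falls off the work surface, if the arm or the gripper's body presses on something with over 40 N, if the wrist force passes 120 N, or if a joint passes its speed limit or range.

ROBOT

A 7-joint arm with a two-finger parallel gripper is mounted at the origin on a cart in front of the work surface, level with it; the furniture and walls round the work are solid. World frame = base frame: x ahead of the robot, y to its left, z up, the work surface at z = 0. Lengths are in m, angles in degrees, forces in N, time in s.
With the tool pointing down it reaches from about 0.4 to 0.9 m from the base axis. Payload 5.6 kg.
Tool frame: the origin (TCP) lies at the very end of the fingers, on their centre line; the grasp point (between the pads) lies 19 mm behind it; z points along the fingers, y is the line along which they close (so a half turn about z gives the same grasp; the last joint's range is limited). The gripper opens to 92 mm and grips with 3 to 60 N. Pads are 20 mm wide; open, the fingers measure 128 mm over their backs; the gripper's body (75 mm by 189 mm) begins 69 mm behind the grasp point.
Start: joints at [-69.156, 26.786, -0.665, 91.828, 0.344, 61.387, -3.226], TCP at [0.257, 0.597, 0.215] pointing down, gripper open.
Joint ranges: [-144.91, 144.91], [-17.63, 115.5], [-89.93, 88.59], [15.96, 139.68], [-74.01, 254.01], [8.47, 105.57], [-167.45, 167.45]. Speed limits (degrees/s): [147.25, 147.25, 180, 180, 180, 180, 180].

INTERFACE

Orientations are given as [roll, pitch, yaw] about the fixed x, y, z axes, in that order (R = Rz(yaw) Ry(pitch) Rx(roll)).
In Python, from rig import arm, solver, cams, job gives the robot as it stands. Calls block until the motion is done:
- arm.move_pose(position, orientation): joint-space move of the TCP to a pose.
- arm.movel(position, max_speed=0.15, rot=None): straight line of the TCP; rot=None keeps the orientation; max_speed is the mean speed in m/s.
- arm.move_joints(angles): joint-space move.
- arm.let_go() and arm.close_gripper(): open the fingers fully, or close them until they stop; the grip force is fixed at half the most.
- arm.wait(seconds).
- solver.solve_ik(position, orientation): joint angles nearest the present ones, or None.
- cams.read_camera(name): name is "scene" or "top" or "wrist"; returns (picture, depth): 420x560x3 uint8, red, green, blue; 420x560 float32, m along the optical axis (not along the pixel's ray), 0 where there is no reading.
- cams.camera_model(name): a dict with "camera_matrix" (3x3 intrinsics, pixels), "world_from_camera" (4x4, takes a point from camera to world coordinates). Camera axes: x right, y down, z forward; pixel columns grow to the right and rows downward; lengths in m; the calibration is good to about 2 mm. A picture is of the moment at which its call begins: read the wrist's pose just before it. camera_model takes no time and is no camera call; for the wrist camera it gives the pose at the moment of the call.
A pose or a line that the arm cannot do raises arm.IKError and nothing moves.
- job.job_done(): hands the job in; it is judged then, once.
Trained networks look in the newest picture that a camera, given by its name, has taken for a name from the list of things; names that differ only in an ending like _2 or _b are one class to them, and where a whole thing is asked for, a point or a joint stands for the part that bears it (a point fixed in the world has none). Each returns a list of dicts, best first, with "confidence" (0 to 1); they miss things now and then, are a little off and sometimes report something else, mostly with a low value. They report only what shows in the picture. A call takes as long as a camera call.
- cams.boxes_of(thing, camera): "pixel" ([column, row] in pixels, amid what is visible of it).
- cams.silhouettes(thing, camera): "pixels" (420x560 bool, what is visible of it) and "pixel" ([column, row] in pixels, amid what is visible of it).
- cams.landmark_of(thing, camera): "pixel" ([column, row] in pixels: a listed point, or the origin of a listed thing).
Readings, each from a call of its own:
- arm.get_time_s(): time.
- arm.get_joint_pos(): joint angles.
- arm.get_joint_vel(): joint speeds.
- arm.get_effort(): joint torques, N m.
- arm.get_position(): TCP position.
- arm.get_tcp_rot(): TCP orientation.
- arm.get_force(): force on the tool from outside, world axes, zero at the start.
- arm.get_wrist_torque(): the same for the moment, N m.
- arm.get_width(): finger opening in m.
- arm.get_gripper_force(): force on a finger pad.
Only numpy, scipy, OpenCV 4.12 (cv2) and the standard library are available. Lean on these libraries where they do the work, as an engineer would, in place of code of your own. Each camera call takes 0.05 s, during which the arm holds its last target. There are 200 camera calls.

## Working session

There is one attempt and no reset: what is moved stays moved. The work goes in short steps, each a Python script; the robot and the scene stay as the last script left them, time stands still between calls to the robot, and variables do not carry over. Pictures are saved under pics/ and viewed, at most 10 in all, crops included, and the job is handed in when it is done.

```bash
mkdir -p pics; cat > h.py <<'E'
import numpy as np, cv2
from rig import arm, solver, cams, job
def pts(name, depth, mask):
    m=cams.camera_model(name); K=np.array(m["camera_matrix"]); T=np.array(m["world_from_camera"])
    v,u=np.nonzero(mask&(depth>0)); d=depth[v,u]
    p=np.c_[(u-K[0,2])/K[0,0]*d,(v-K[1,2])/K[1,1]*d,d]
    return p@T[:3,:3].T+T[:3,3]
def ray_z(name,px,z):
    m=cams.camera_model(name); K=np.array(m["camera_matrix"]); T=np.array(m["world_from_camera"])
    r=T[:3,:3]@np.linalg.solve(K,[px[0],px[1],1]); o=T[:3,3]
    return o+r*(z-o[2])/r[2]
E
python3 - <<'E'
from h import *
ims=[]
for c in ("top","scene"):
    im,d=cams.read_camera(c); ims.append(im)
    for l in cams.landmark_of("full_knob_grip",c): print(c,"grip",l["pixel"],l["confidence"],ray_z(c,l["pixel"],.1))
    for t in("full_knob","board"):
      for s in cams.silhouettes(t,c):
        p=pts(c,d,s["pixels"]); print(c,t,s["pixel"],s["confidence"],len(p),np.median(p,0),p.min(0),p.max(0))
        if t=="full_knob" or t=="board":
            q=p[p[:,2]>(.105 if t=="full_knob" else .02)]
            if len(q)>5: print("   rect",cv2.minAreaRect(q[:,:2].astype(np.float32)),q.mean(0))
    cv2.imwrite(f"pics/{c}.png",im[...,::-1])
E
```

```text
top grip [345.0, 237.8] 0.82 [ 0.49329629 -0.116395    0.1       ]
top full_knob [346.1, 241.5] 0.78 229 [ 0.48876638 -0.11833857  0.11134094] [ 0.47896089 -0.1438242   0.06354001] [ 0.4997929  -0.09510613  0.11734431]
   rect ((0.4904956519603729, -0.11931644380092621), (0.0496194064617157, 0.01343217771500349), 75.19436645507812) [ 0.48988779 -0.11893219  0.11148667]
top board [361.7, 191.5] 0.66 3334 [ 0.58938856 -0.156523    0.03797608] [ 0.53311461 -0.27263611 -0.00529109] [ 0.6578095  -0.04949624  0.06872612]
   rect ((0.593467652797699, -0.15715792775154114), (0.20721232891082764, 0.07147648930549622), 74.9923324584961) [ 0.58914037 -0.15599674  0.04253755]
scene grip [286.3, 253.3] 0.84 [ 0.48549767 -0.12399315  0.1       ]
scene full_knob [286.1, 254.0] 0.65 424 [ 0.48591226 -0.1274766   0.10612291] [ 0.47771181 -0.14854683 -0.00462567] [ 0.56181563 -0.00920399  0.11462514]
   rect ((0.49003544449806213, -0.12194252014160156), (0.052176229655742645, 0.013665295206010342), 74.77487182617188) [ 0.48861315 -0.12481943  0.11003405]
scene board [355.0, 279.6] 0.72 4040 [ 0.58525183 -0.18003337  0.03958603] [ 0.53296373 -0.26505057 -0.00578653] [ 0.68005578 -0.01632823  0.06481178]
   rect ((0.5921584367752075, -0.1584426909685135), (0.20957186818122864, 0.07819964736700058), 75.66963958740234) [ 0.58404662 -0.17369557  0.043038  ]
```

View pics/top.png

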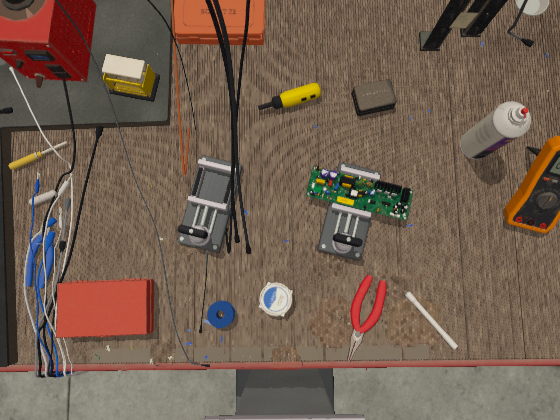

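```bash
python3 - <<'E'
from h import *
print(arm.get_time_s(),arm.get_tcp_rot(),arm.get_position())
for yaw in (165,-15,245-360,65):
  for z in (.2,.079):
    print(yaw,z,np.round(solver.solve_ik([.490,-.120,z],[180,0,yaw]),1))
R=cv2.Rodrigues
E
```

```text
0.4 [-1.79985434e+02  2.78751937e-03  1.56686183e+02] [0.25721426 0.59686147 0.21443009]
165 0.2 [-22.   15.1  37.7 114.7 -11.4  53.8  96.5]
165 0.079 [-12.2  25.6  27.1 119.3 -18.3  39.  102. ]
-15 0.2 [-38.3  20.2  59.2 115.5 -21.   55.7 -73.4]
-15 0.079 [-37.4  39.1  63.  120.7 -47.2  50.1 -51. ]
-115 0.2 [ 66.1  35.7 -75.  109.7  38.3  65.4 131.2]
-115 0.079 [ 58.1  42.8 -63.5 115.   48.6  54.2 123.7]
65 0.2 [-30.3  16.9  48.2 115.1 -15.5  54.4   0.8]
65 0.079 [-22.1  28.4  40.  119.9 -27.7  41.   11. ]
```

The loaded holder is the right one, with its knob bar at about (345,240). The empty holder is on the left, with black cables over its right side. I'll check how high things stand along the path, then move in high.

```bash
python3 - <<'E'
from h import *
im,d=cams.read_camera("top"); p=pts("top",d,d>0)
for y in np.arange(-.3,.65,.1):
    q=p[(abs(p[:,1]-y)<.05)&(p[:,0]>.3)&(p[:,0]<.8)]; print(round(y,1),q[:,2].max().round(3), end="; ")
im,d=cams.read_camera("top")
p0=arm.get_position(); arm.movel([p0[0],p0[1],.33],max_speed=.25)
j=np.array(arm.get_joint_pos()); print(arm.get_time_s(),j)
if 1:
    j[0]=14; j[6]=-90; arm.move_joints(list(j)); print(arm.get_position(),arm.get_tcp_rot(),arm.get_time_s())
    arm.move_pose([.490,-.120,.24],[180,0,-15]); print(arm.get_joint_pos(),arm.get_time_s())
    print(solver.solve_ik([.490,-.120,.079],[180,0,-15]))
    im,d=cams.read_camera("wrist"); cv2.imwrite("pics/w.png",im[...,::-1])
    for l in cams.landmark_of("full_knob_grip","wrist"): print("grip",l["pixel"],l["confidence"],ray_z("wrist",l["pixel"],.1))
    for s in cams.silhouettes("full_knob","wrist"):
        q=pts("wrist",d,s["pixels"]); q=q[q[:,2]>.105]; print(s["confidence"],len(q))
        if len(q)>5: print(cv2.minAreaRect(q[:,:2].astype(np.float32)),q.mean(0))
E
```

```text
-0.3 0.061; -0.2 0.068; -0.1 0.116; 0.0 0.342; 0.1 0.424; 0.2 0.13; 0.3 0.102; 0.4 0.063; 0.5 0.063; 0.6 0.048; 1.1083 [-69.35046484  21.94374926  -0.40018739  83.93178039   0.15734693
  74.13848112  -3.07480037]
[ 0.62268965 -0.18503508  0.32975187] [-1.79977464e+02  1.53694028e-02 -1.34731685e+01] 4.1417
[ 11.95103222  11.24478948  -2.26779051 110.07175627   0.5275351
  58.52229195 -95.52925077] 4.8667
[ 11.69204977  24.16957155  -2.08918009 117.79781861   1.38750916
  38.0549929  -96.30676244]
grip [277.8, 199.1] 0.97 [ 0.4918175  -0.12046568  0.1       ]
0.97 732
((0.4923471510410309, -0.12238764762878418), (0.049069035798311234, 0.014474564231932163), 74.6836166381836) [ 0.49343567 -0.12285641  0.11147476]
```

```bash
python3 - <<'E'
from h import *
print(arm.get_force(),arm.get_wrist_torque(),arm.get_position())
im,d=cams.read_camera("scene"); w=cv2.imread("pics/w.png")
cv2.imwrite("pics/c.png",cv2.resize(np.hstack([w,im[...,::-1]]),(800,300)))
E
```

```text
[ 1.17476251 -0.30813247  0.28450174] [0.05719891 0.21452473 0.02723774] [ 0.4919441  -0.1206401   0.24094102]
```

View pics/c.png

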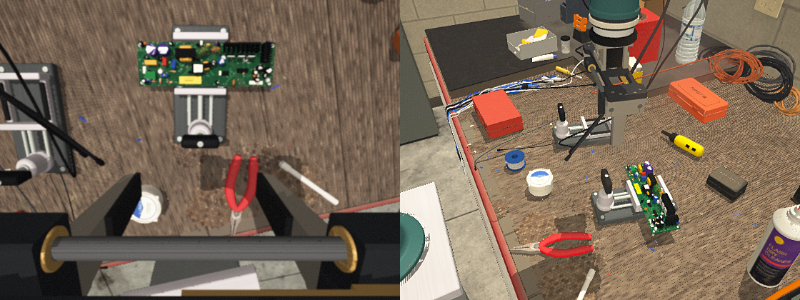

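The wrist view shows the loaded knob at about (200,141) with the board beyond it. All estimates agree to about 2 mm, so I'll descend, grip and twist.

```bash
python3 - <<'E'
from h import *
P=[.4917,-.1212,.079]
arm.movel(P,max_speed=.1,rot=[180,0,-15]); print(arm.get_force(),arm.get_position())
arm.close_gripper(); print("w",arm.get_width(),arm.get_gripper_force(),arm.get_force(),arm.get_time_s())
if .01<arm.get_width()<.02:
  j=np.array(arm.get_joint_pos()); print(j)
  for a in (15,30,55,80):
    k=j.copy(); k[6]+=a; arm.move_joints(list(k))
    print(a,arm.get_tcp_rot()[2],arm.get_force().round(1),arm.get_wrist_torque().round(2),arm.get_width(),arm.get_time_s())
im,d=cams.read_camera("top")
for s in cams.silhouettes("full_knob","top")[:2]: print(s["pixel"],s["confidence"])
im,d=cams.read_camera("wrist"); cv2.imwrite("pics/w2.png",im[...,::-1])
E
```

```text
[ 0.53660077 -0.39800959  0.65052716] [ 0.49212585 -0.12129102  0.07953717]
w 0.05188066186057309 30.000063478946686 [-1.35245713 -3.79122167  1.30805666] 7.5083
```

View pics/w2.png

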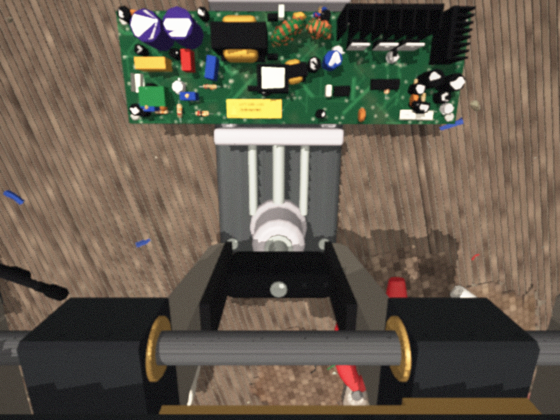

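The fingers closed on the bar's length (52 mm), because tool y at this yaw runs along the bar. I'll release, lift, turn the tool 90° to yaw 75 and grip again.

```bash
python3 - <<'E'
from h import *
arm.let_go()
arm.movel([.4917,-.1212,.135],max_speed=.12)
j=np.array(arm.get_joint_pos()); j[6]+=90; arm.move_joints(list(j)); print(arm.get_tcp_rot(),arm.get_time_s())
arm.movel([.4917,-.1212,.079],max_speed=.1,rot=[180,0,75]); print(arm.get_force(),arm.get_position())
arm.close_gripper(); w=arm.get_width(); print("w",w,arm.get_gripper_force(),arm.get_force(),arm.get_time_s())
if .01<w<.02:
  j=np.array(arm.get_joint_pos())
  for a in (15,30,55,80):
    k=j.copy(); k[6]+=a; arm.move_joints(list(k))
    print(a,arm.get_tcp_rot()[2],np.round(arm.get_force(),1),np.round(arm.get_wrist_torque(),2),arm.get_width(),arm.get_time_s())
im,d=cams.read_camera("wrist"); cv2.imwrite("pics/w3.png",im[...,::-1])
E
```

```text
[-1.79935665e+02  5.45863185e-03  7.49538910e+01] 10.4083
[-0.29197279 -0.7779792  -0.70368132] [ 0.49199985 -0.1212608   0.07920318]
w 0.013655293811132124 29.99912828207016 [-1.30636866  1.24690744  1.36509677] 12.275
15 89.79280103252786 [-4.  -0.1  5.2] [-0.04  0.84 -0.12] 0.013350283725377223 12.6333
30 104.71083583292851 [-4.1  0.9  4.3] [ 0.04  0.78 -0.01] 0.01387488418272374 12.9917
55 129.7700130455351 [-5.3 -0.9  4.5] [-0.13  1.02  0.04] 0.013371209696375008 13.4917
80 154.74509425672568 [-5.8 -0.3  5.8] [-0.13  1.1  -0.  ] 0.014132893995824914 13.9917
```

View pics/w3.png

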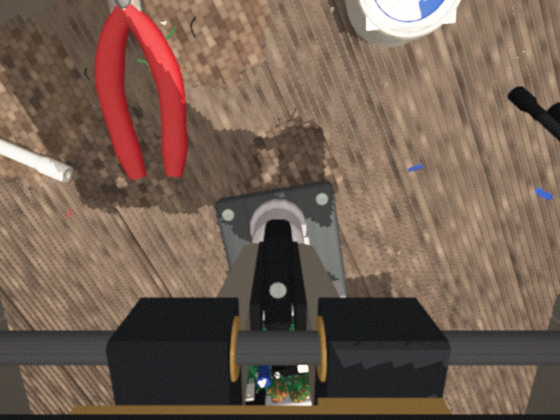

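The bar at (278,255) lies along the pads, so it turned with the gripper. I'll let go, lift and check.

```bash
python3 - <<'E'
from h import *
arm.let_go()
arm.movel([.4917,-.1212,.24],max_speed=.15)
im,d=cams.read_camera("wrist"); cv2.imwrite("pics/w4.png",im[...,::-1])
for s in cams.silhouettes("full_knob","wrist"):
    q=pts("wrist",d,s["pixels"]); q=q[q[:,2]>.105]; print(s["confidence"],len(q))
    if len(q)>5: print(cv2.minAreaRect(q[:,:2].astype(np.float32)))
print(arm.get_time_s(),arm.get_force())
E
```

```text
0.83 734
((0.4915024936199188, -0.12197428196668625), (0.013265492394566536, 0.05178359895944595), 64.67120361328125)
16.575 [-0.19494007  0.75788611 -0.66128186]
```

View pics/w4.png

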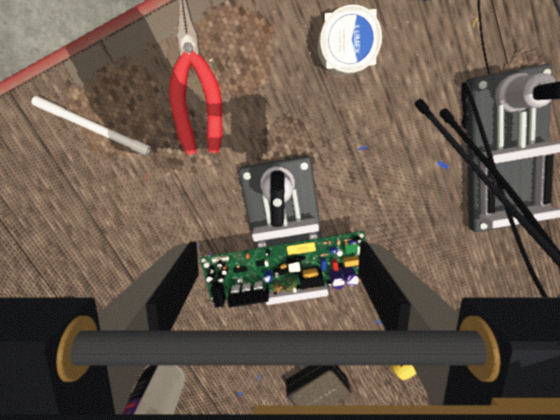

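The bar at (278,198) now lies at 154.7°, up from 74.7°, so it has turned about 1.40 rad to its stop. The board is flat in its holder, the empty knob is unchanged, and the gripper is clear.

```bash
python3 -c "
from rig import job
print(job.job_done())"
```

```text
the job is handed in; nothing more can be done
None
```

I turned the seized knob about 1.40 rad to its open stop, let go of it and handed the job in at about 17 s; in the last wrist picture the board was still in its holder and the empty holder's knob looked unturned.

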